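# Nest the peg pots in the rail basket

### The arm

A 6-joint arm with a two-finger parallel gripper is mounted at the origin on the work surface. World frame = base frame: x ahead of the robot, y to its left, z up, the work surface at z = 0. Lengths are in m, angles in rad, forces in N, time in s.
With the tool pointing down it reaches from about 0.425 to 0.95 m from the base axis. Payload 14.7 kg.
Tool frame: the origin (TCP) lies midway between the tips of the shut fingers; the grasp point (between the pads) lies 19 mm behind it (grip_point_offset is the distance from the TCP to the grasp point, in m); x points along the fingers, z is the direction in which the jaws open and shut, and the axes are right-handed (so a half turn about x gives the same grasp; the last joint's range is limited). The gripper opens to 85 mm and grips with 20 to 120 N. Pads are 22 mm wide; open, the fingers measure 114 mm over their backs; the gripper's body (76 mm by 85 mm) begins 54 mm behind the grasp point. The pads swing forward as they close: fully open they stand 13 mm farther back than shut.
Start: joints at [1.164, 0.48, 1.596, -0, 1.065, -0.047], TCP at [0.229, 0.608, 0.231] pointing down, gripper open.
Joint ranges: [-2.75, 2.75], [-0.82, 2.05], [0.23, 2.67], [-1.56, 4.7], [0.09, 2.69], [-2.92, 2.92]. Speed limits (rad/s): [1.89, 1.89, 2.39, 3.01, 3.01, 3.01].

### API

Orientations are given as a rotation vector (axis times angle).
In Python, from workcell import * gives the robot as it stands. The module is installed in compiled form; this text tells all that it offers.
- The arm moves only by the shell command python3 -m crank 'ROWS' [OPENING]. ROWS is JSON, a list of rows, each an object with "dp": the shift along the world's x, y, z each as a share of 0.25 m, from -1 to 1, a list of three; "twist": the turn about the world's z as a share of 0.5 rad, from -1 to 1. A call has 1 to 12 rows; each row shifts and turns the commanded pose from where the row before left it; what a row does not reach is not made up. A row lasts 1/12 s, in which the tool goes at most 41.7 mm and 7.16 degrees, less where a joint would pass 70% of its speed; a pose out of reach is approached as far as the arm can. A call with a number of a shift or a turn outside -1 to 1 is refused whole. A call with a gripper value outside its range is refused whole. OPENING is the gripper's target within -1 to 1 (shut at 1, half-way at 0, fully open at -1), set as the call begins (- or left out, the last holds). The fingers move at their own pace and stop on an object; the grip force is fixed at half the most. Time passes only in rows, so rows that do not move let the fingers close. It gives the time, the measured TCP pose, the force and the opening at its end, in the units of the state.
- get_state(): the state, without advancing time (a new reading comes with each control period).
- snapshot(name): name is "side" or "top"; returns the picture (384x512x3 uint8, blue, green, red); there is no depth.
- camera_info(name): a dict with "vfov" (degrees; the focal length in pixels is half the picture's height over the tangent of half this angle, whatever the lens; pixels are square), "cx", "cy" (the principal point, pixels), "world_from_camera" (4x4, takes a point from camera to world coordinates). Camera axes: x right, y up, looking along -z (the intrinsics and any distortion apply to the point x, -y, -z); pixel columns grow to the right and rows downward; lengths in m; the calibration is good to about 2 mm. A picture is of the moment at which its call begins. camera_info takes no time and is no camera call.
- close_job(): hands the job in, once; it reports no verdict.
The state is a dict: "time": time; "qpos": joint angles; "joint_vel": joint speeds; "effort": joint torques, N m; "tool_pos": TCP position; "orientation": TCP orientation; "wrist_force": force on the tool from outside, world axes, zero at the start; "wrist_torque": the same for the moment, N m; "finger_gap": finger opening in m.
Only numpy, scipy, OpenCV 4.12 (cv2) and the standard library are available. Lean on these libraries where they do the work, as an engineer would, in place of code of your own. Each camera call takes 0.05 s, during which the arm holds its last target.

### The job

Put the three empty ceramic peg pots away in the grey basket as one upright stack: stand the tallest in the middle of the basket, then nest the middle-sized pot fully down in it, then the shortest in that one. Set each down gently without dropping it, then swing the basket's door shut. Do not move the spray bottle, the scoop or the clamp.

Things in the scene. Friction and masses are not known exactly. Their poses are not given: they have to be found in the camera images.
- tall_mid (a point): centre (half-way up, 60 mm above the foot) of the tallest pot, 120 mm high, about 0.22 kg; all three pots have the same 32 mm high, 66 mm wide collar at the top: grasp across it from above
- middle_mid (a point): centre (half-way up, 50 mm above the foot) of the middle-sized pot, 100 mm high, about 0.18 kg; same collar at the top
- short_mid (a point): centre (half-way up, 40 mm above the foot) of the shortest pot, 80 mm high, about 0.14 kg; same collar at the top
- tall: the tallest pot: white ceramic, open top, upright on the worktop, in any of three places; origin at the centre of its underside, z up its axis. The top 32 mm is a straight collar 66 mm across (mouth 60 mm, wall 3 mm); below its shoulder the body is 56 mm across, narrowing to 52 mm at the foot. 
- middle: the middle-sized pot: white ceramic, open top, upright on the worktop, in any of three places; origin at the centre of its underside, z up its axis. The top 32 mm is a straight collar 66 mm across (mouth 60 mm, wall 3 mm); below its shoulder the body is 56 mm across, narrowing to 42 mm at the foot. Nested, its shoulder rests on the rim of the pot below (2 mm play), only its collar showing: centre 42 mm above the other's centre.
- short: the shortest pot: white ceramic, open top, upright on the worktop, in any of three places; origin at the centre of its underside, z up its axis. The top 32 mm is a straight collar 66 mm across (mouth 60 mm, wall 3 mm); below its shoulder the body is 56 mm across, narrowing to 40 mm at the foot. Nested, its shoulder rests on the rim of the pot below (2 mm play), only its collar showing: centre 42 mm above the other's centre.
- basket_floor (a point): middle of the inner floor of the grey slatted basket, fixed on the worktop, open at the top; floor 5 mm above the worktop, inside 176 mm along its x and 146 mm along its y, walls and door 75 mm high. Two wire hooks, 110 mm high, stand on the back wall. Axes: -x out through the door side, +x to the back, z up
- gate (a joint): angle of the basket's swing door about its upright hinge: 0 shut, grows as it swings outward (anticlockwise seen from above), up to 1.6 rad; it stays where it is left (about 0.04 N m of friction) and has no latch; 0 is a hard stop
- gate_hinge (a point): point on the door's upright hinge axis, 46 mm above the worktop, at one end of the door side; the door is a 146 mm long, 75 mm high slatted panel. The axes turn with the door: y runs along the panel from hinge to free edge, -x is its outer face
- gate_handle (a point): middle of the upright steel bar handle (10 mm thick, 48 mm high, its top 75 mm above the worktop) on the door's outer face, 120 mm from the hinge along the panel and 35 mm out from it. Same axes as the hinge. Push it towards the basket to shut the door
- sprayer: orange spray bottle with white trigger head, 195 mm high, 72 mm across; leave alone. Origin at the centre of its underside
- scoop: aluminium scoop lying on the worktop, 170 mm long, 38 mm high; leave alone. Origin under it, between its blade and its handle
- clamp: black plastic clamp holding a 200 mm steel rack arm, lying on the worktop, 46 mm high; leave alone. Origin under the clamp's middle, arm along x

How it is judged:
By the outcome, as a careful person would: the job done as asked, in the order asked, and still so for the second after the job is handed in, with the robot touching nothing.
It also fails if it takes over 72 s, if anything falls off the work surface, if the arm or the gripper's body presses on something with over 40 N, if the wrist force passes 120 N, or if a joint passes its speed limit or range.

## Working session

There is one attempt and no reset: what is moved stays moved. The work goes in short steps, Python scripts to look and compute and a shell command to move; the robot and the scene stay as the last step left them, time stands still between calls to the robot, and variables do not carry over. Pictures are saved under pics/ and viewed, and the job is handed in when it is done.

```bash
mkdir -p pics
python3 - <<'E'
from workcell import *
import cv2,numpy as np
print(get_state())
for n in ("side","top"):
    im=snapshot(n); cv2.imwrite(f"pics/{n}0.png",im); print(n,camera_info(n))
E
```

```text
{'time': 0.0, 'qpos': array([ 1.16439966e+00,  4.80831573e-01,  1.59685105e+00, -1.31989150e-05,
        1.06508049e+00, -4.66058847e-02]), 'joint_vel': array([-0.00042061,  0.00058841,  0.00143278, -0.00168187, -0.00186698,
       -0.00175468]), 'effort': array([ 2.34870553e-03, -9.50643396e+01, -4.30180013e+01,  1.30112935e-04,
        1.20227950e-02, -2.49385357e-05]), 'tool_pos': array([0.22868351, 0.6080242 , 0.23068106]), 'orientation': array([-0.94087053,  1.35920999,  0.939829  ]), 'wrist_force': array([ 0.40975085,  0.3518031 , -0.46517982]), 'wrist_torque': array([ 0.05900442, -0.02976329,  0.01460769]), 'finger_gap': 0.08527842259247498}
side {'vfov': 51.57167207168438, 'cx': 257.7390203185604, 'cy': 193.87210387465962, 'world_from_camera': array([[ 0.89202504,  0.2650162 , -0.36613895,  0.30399447],
       [-0.45160363,  0.55589759, -0.6978768 , -0.55455384],
       [ 0.0185871 ,  0.78787326,  0.61555686,  0.61592247],
       [ 0.        ,  0.        ,  0.        ,  1.        ]])}
top {'vfov': 54.486309255194, 'cx': 254.5242386854821, 'cy': 196.2239298900575, 'world_from_camera': array([[-0.01614942,  0.99462338, -0.10229141,  0.52448019],
       [-0.99943419, -0.01907649, -0.02770162,  0.05327446],
       [-0.02950404,  0.10178617,  0.99436869,  0.90398165],
       [ 0.        ,  0.        ,  0.        ,  1.        ]])}
```

View pics/side0.png

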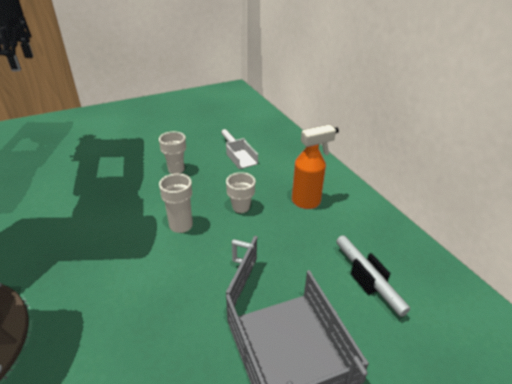

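View pics/top0.png

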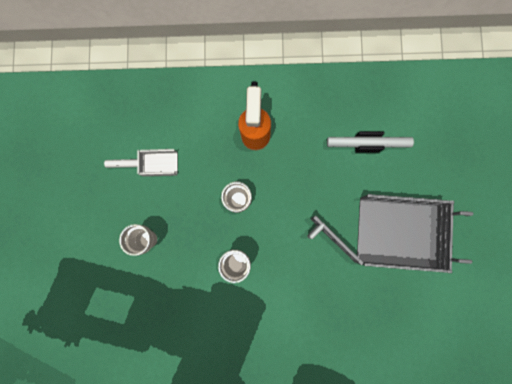

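```bash
cat > h.py <<'E'
import numpy as np,cv2
from workcell import *
def cam(n):
    c=camera_info(n);f=192/np.tan(np.radians(c['vfov'])/2);T=np.array(c['world_from_camera']);return f,c['cx'],c['cy'],T
def proj(n,P):
    f,cx,cy,T=cam(n);P=np.atleast_2d(P);q=(P-T[:3,3])@T[:3,:3]
    return np.c_[cx+f*q[:,0]/-q[:,2],cy-f*q[:,1]/-q[:,2]]
def ray(n,u,v,z):
    f,cx,cy,T=cam(n);d=T[:3,:3]@np.array([(u-cx)/f,-(v-cy)/f,-1]);o=T[:3,3];return o+d*(z-o[2])/d[2]
def circ(x,y,z,r,n=60):
    a=np.linspace(0,2*np.pi,n);return np.c_[x+r*np.cos(a),y+r*np.sin(a),np.full(n,z)]
def crop(im,x0,y0,x1,y1,s,name,draw=[]):
    c=cv2.resize(im[y0:y1,x0:x1],None,fx=s,fy=s,interpolation=cv2.INTER_CUBIC)
    for p,col in draw:
        q=((p-[x0,y0]+0.5)*s-0.5).round().astype(int);cv2.polylines(c,[q.reshape(-1,1,2)],False,col,1)
    cv2.imwrite(name,c);return c
E
python3 - <<'E'
from h import *
im=cv2.imread('pics/top0.png');crop(im,100,170,260,290,5,'pics/t_pots.png');crop(im,300,180,480,280,4,'pics/t_bask.png')
for nm,u,v,z in (('short',236.5,197,.08),('tall',234.5,266,.12),('mid',136.5,239.5,.1)): 
    p=ray('top',u,v,z);print(nm,p,proj('side',p))
E
```

```text
short [0.60827763 0.11636955 0.08      ] [[239.5946284  180.16666685]]
tall [0.46020734 0.1190868  0.12      ] [[174.63928444 181.867048  ]]
mid [0.5180071  0.33252642 0.1       ] [[171.8758566  137.73987572]]
```

View pics/t_pots.png

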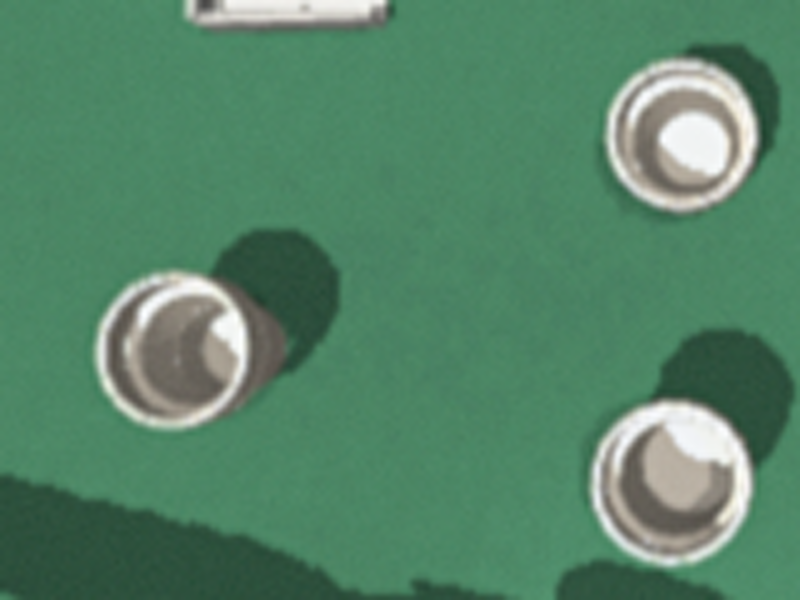

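View pics/t_bask.png

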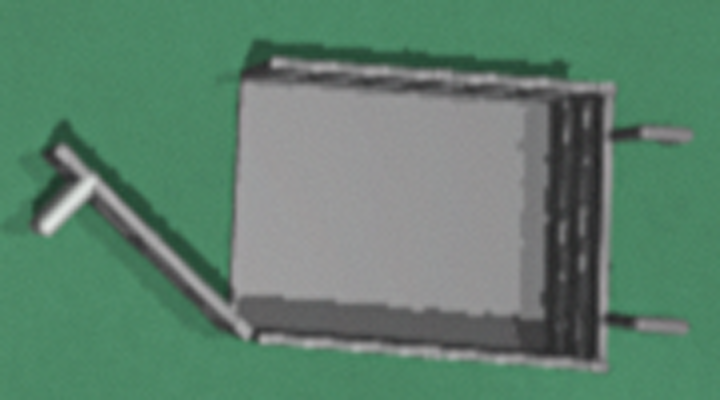

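Run:
```python
from h import *
t=cv2.imread('pics/top0.png');s=cv2.imread('pics/side0.png')
R=(0,0,255);D=[];S=[]
for nm,u,v,z in (('short',236.1,196.6,.08),('tall',233.9,266,.12),('mid',134.2,239.7,.1)): 
    p=ray('top',u,v,z);print(nm,p.round(4),proj('side',p))
    for L,n in ((D,'top'),(S,'side')):
        L.append((proj(n,circ(p[0],p[1],z,.033)),R));L.append((proj(n,circ(p[0],p[1],0,{.08:.02,.12:.026,.1:.021}[z])),(255,0,0)))
# basket corners from top picks (crop4): top edges z=.075
def pk(x,y,z): return ray('top',(x+.5)/4-.5+300,(y+.5)/4-.5+180,z)
for n,a in dict(backtop=(611,88),backbot=(604,367),frontbot=(252,340),doorend=(58,148),fronttop=(268,65),handle_out=(42,230),handle_in=(95,182)).items(): print(n,pk(*a,.075).round(4))
crop(t,100,170,260,290,5,'pics/ov_t.png',D);crop(s,130,110,290,240,5,'pics/ov_s.png',S)
crop(s,200,220,380,384,4,'pics/s_bask.png')
```

```text
short [0.6092 0.1173 0.08  ] [[239.79469636 179.86159636]]
tall [0.4602 0.1203 0.12  ] [[174.46512032 181.546425  ]]
mid [0.5177 0.3375 0.1   ] [[171.15401638 136.87380468]]
backtop [ 0.5895 -0.3584  0.075 ]
backbot [ 0.4387 -0.3442  0.075 ]
frontbot [ 0.4556 -0.1565  0.075 ]
doorend [ 0.5619 -0.0548  0.075 ]
fronttop [ 0.6058 -0.1721  0.075 ]
handle_out [ 0.5169 -0.0446  0.075 ]
handle_in [ 0.5428 -0.0745  0.075 ]
```

View pics/ov_t.png

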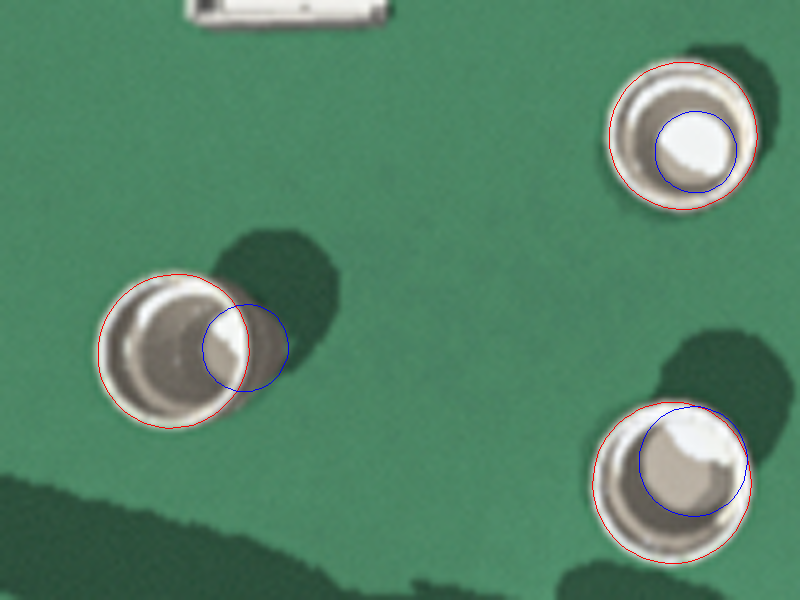

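View pics/ov_s.png

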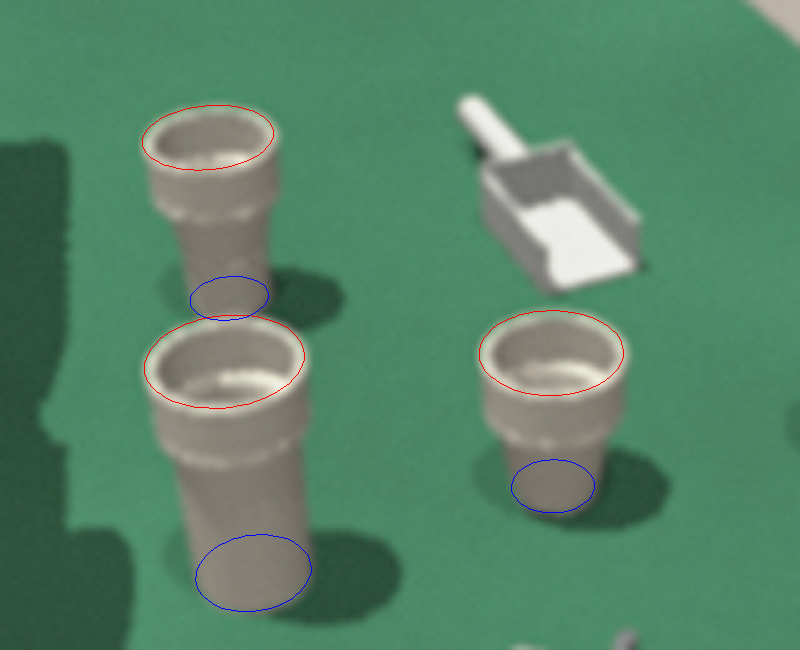

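View pics/s_bask.png

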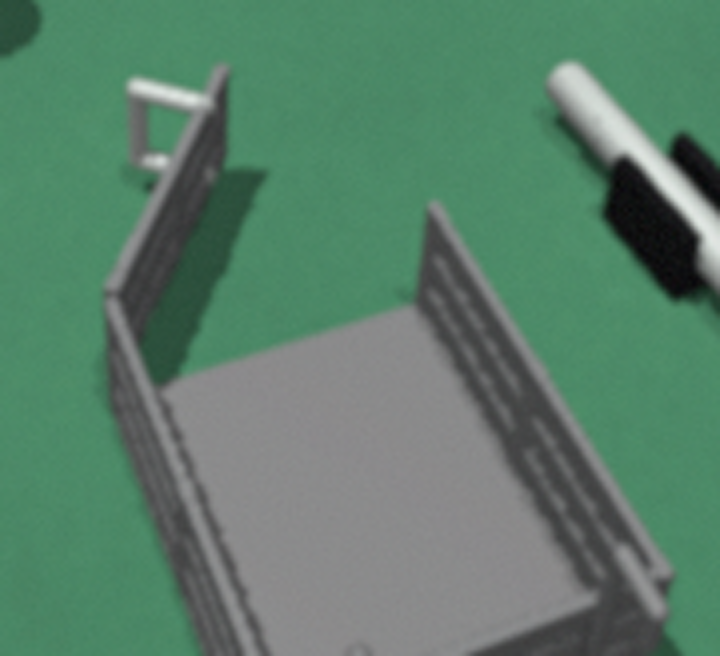

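```bash
cat >> h.py <<'E'
def bask(cx,cy,th,g):
    x=np.array([np.cos(th),np.sin(th),0]);y=np.array([-np.sin(th),np.cos(th),0]);z=np.array([0,0,1.]);c=np.array([cx,cy,0])
    def rect(hx,hy,h): return np.array([c+sx*hx*x+sy*hy*y+h*z for sx,sy in((-1,-1),(1,-1),(1,1),(-1,1),(-1,-1))])
    H=c-.088*x-.073*y  # approx hinge
    dy=np.array([-np.sin(th+g),np.cos(th+g),0]);dx=np.array([np.cos(th+g),np.sin(th+g),0])
    door=np.array([H+.075*z,H+.146*dy+.075*z,H+.146*dy])
    hd=np.array([H+.12*dy+.075*z,H+.12*dy-.035*dx+.075*z,H+.12*dy-.035*dx+.027*z])
    return rect(.088,.073,.005),rect(.088,.073,.075),door,hd
E
cat > ovb.py <<'E'
from h import *
import sys
a=[float(v) for v in sys.argv[1:5]]
t=cv2.imread('pics/top0.png');s=cv2.imread('pics/side0.png')
cols=[(255,0,0),(0,0,255),(0,255,255),(255,0,255)]
B=bask(*a)
A=crop(t,300,180,480,280,4,'/tmp/a.png',[(proj('top',p),c) for p,c in zip(B,cols)])
C=crop(s,200,220,380,384,4,'/tmp/c.png',[(proj('side',p),c) for p,c in zip(B,cols)])
cv2.imwrite('pics/ovb_%s_t.png'%sys.argv[5],A);cv2.imwrite('pics/ovb_%s_s.png'%sys.argv[5],C[:600])
E
python3 ovb.py .5224 -.2578 -1.66 0.85 1
```

```text
(no output)
```

View pics/ovb_1_t.png

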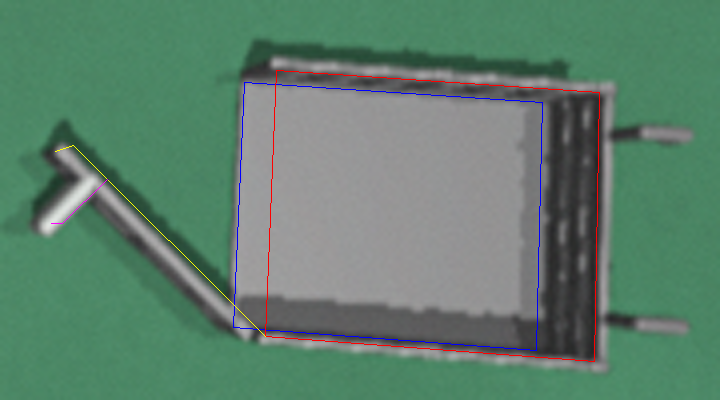

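View pics/ovb_1_s.png

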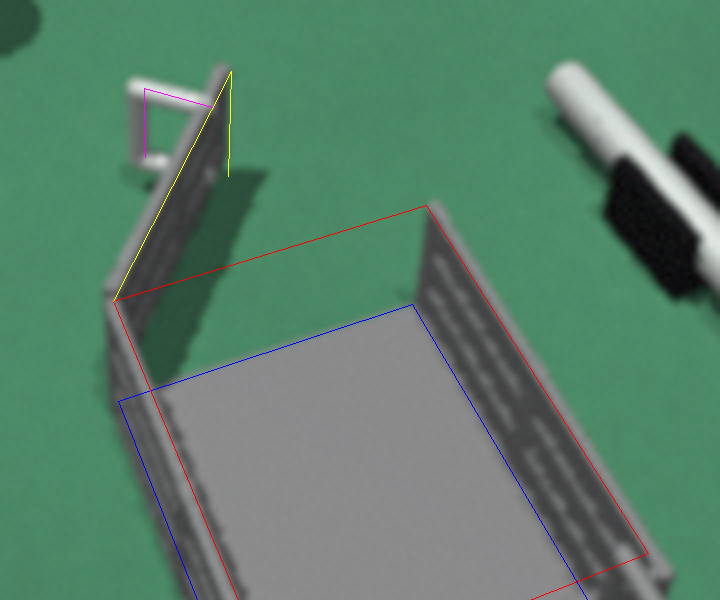

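Run:
```python
from h import *
from scipy.spatial.transform import Rotation as R
s=get_state();print(R.from_rotvec(s['orientation']).as_matrix().round(3),s['time'])
print('sprayer',ray('top',255,140,.0),ray('top',253,105,.18))
B=bask(.5224,-.2578,-1.655,.85);print(B[2].round(3),B[3].round(3));B=bask(.5224,-.2578,-1.655,0);print(B[2].round(3),B[3].round(3))
print(np.array([.4602,.1203])-s['tool_pos'][:2])
```

```text
[[-0.    -0.936  0.352]
 [-0.001  0.352  0.936]
 [-1.     0.    -0.001]] 0.1
sprayer [0.75737266 0.07501879 0.        ] [0.78265663 0.07352977 0.18      ]
[[ 0.457 -0.164  0.075]
 [ 0.562 -0.063  0.075]
 [ 0.562 -0.063  0.   ]] [[ 0.544 -0.081  0.075]
 [ 0.519 -0.056  0.075]
 [ 0.519 -0.056  0.027]]
[[ 0.457 -0.164  0.075]
 [ 0.603 -0.176  0.075]
 [ 0.603 -0.176  0.   ]] [[ 0.577 -0.174  0.075]
 [ 0.58  -0.139  0.075]
 [ 0.58  -0.139  0.027]]
[ 0.23151599 -0.48775616]
```

```bash
python3 -m crank '[{"dp":[0.03,-0.06,0],"twist":0},{"dp":[0.06,-0.12,0],"twist":0},{"dp":[0.06,-0.12,0],"twist":0},{"dp":[0.06,-0.12,0],"twist":0},{"dp":[0.06,-0.12,0],"twist":0},{"dp":[0.06,-0.12,0],"twist":0},{"dp":[0.06,-0.12,0],"twist":0},{"dp":[0.06,-0.12,0],"twist":0},{"dp":[0.06,-0.13,0],"twist":0},{"dp":[0.06,-0.13,0],"twist":0},{"dp":[0.06,-0.13,0],"twist":0},{"dp":[0.06,-0.13,0],"twist":0}]' -1
python3 -m crank '[{"dp":[0.06,-0.13,0],"twist":0},{"dp":[0.06,-0.13,0],"twist":0},{"dp":[0.06,-0.14,0],"twist":0},{"dp":[0.05,-0.12,0],"twist":0},{"dp":[0.02,-0.05,0],"twist":0},{"dp":[0,0,0],"twist":0},{"dp":[0,0,0],"twist":0}]'
```

```text
time: 1.1
tool_pos: [0.4016, 0.2517, 0.2312]
orientation: [-0.94, 1.358, 0.94]
wrist_force: [1.5, -1.0, 0.2]
finger_gap: 0.0853
time: 1.68
tool_pos: [0.4638, 0.1102, 0.2311]
orientation: [-0.938, 1.359, 0.939]
wrist_force: [0.1, 0.2, 0.5]
finger_gap: 0.0853
```

```bash
python3 -m crank '[{"dp":[-0.014,0.04,-0.05],"twist":0},{"dp":[0,0,-0.1],"twist":0},{"dp":[0,0,-0.1],"twist":0},{"dp":[0,0,-0.06],"twist":0},{"dp":[0,0,-0.02],"twist":0},{"dp":[0,0,0],"twist":0},{"dp":[0,0,0],"twist":0}]'
python3 - <<'E'
from h import *
s=snapshot('side');t=snapshot('top');crop(s,100,80,260,240,4,'pics/s1.png');crop(t,180,200,330,320,4,'pics/t1.png')
E
```

```text
time: 2.27
tool_pos: [0.4603, 0.1215, 0.1492]
orientation: [-0.941, 1.358, 0.941]
wrist_force: [0.6, 0.8, 0.5]
finger_gap: 0.0852
```

View pics/s1.png

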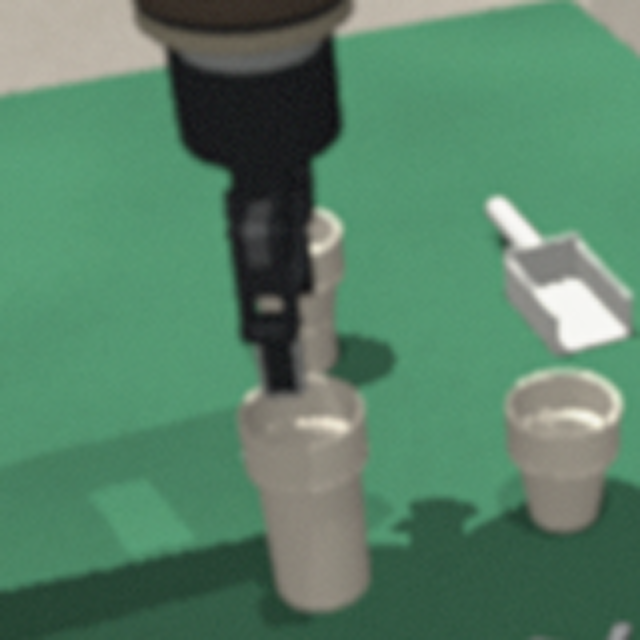

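View pics/t1.png

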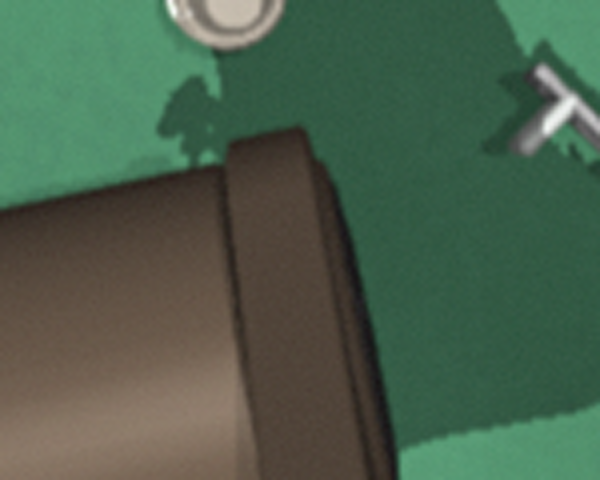

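Run:
```python
from h import *
s=get_state();p=s['tool_pos'];j=np.array([.352,.936,0])
for z in (0,.013):
    q=proj('side',np.array([p-j*.0427,p-j*.057,p])+[0,0,z]);print(((q-[100,80])*4).round())
```

```text
[[287. 407.]
 [285. 424.]
 [292. 358.]]
[[284. 385.]
 [282. 403.]
 [289. 337.]]
```

```bash
python3 -m crank '[{"dp":[0,-0.004,-0.06],"twist":0},{"dp":[0,0,-0.08],"twist":0},{"dp":[0,0,-0.06],"twist":0},{"dp":[0,0,-0.04],"twist":0},{"dp":[0,0,-0.02],"twist":0},{"dp":[0,0,0],"twist":0},{"dp":[0,0,0],"twist":0}]'
python3 -m crank '[{"dp":[0,0,0],"twist":0},{"dp":[0,0,0],"twist":0},{"dp":[0,0,0],"twist":0},{"dp":[0,0,0],"twist":0},{"dp":[0,0,0],"twist":0},{"dp":[0,0,0],"twist":0},{"dp":[0,0,0],"twist":0},{"dp":[0,0,0],"twist":0}]' 1
python3 - <<'E'
from h import *
s=snapshot('side');crop(s,100,80,260,240,4,'pics/s2.png');print(get_state())
E
```

```text
time: 2.95
tool_pos: [0.4607, 0.12, 0.0843]
orientation: [-0.94, 1.358, 0.94]
wrist_force: [0.0, 0.2, 0.4]
finger_gap: 0.0853
time: 3.62
tool_pos: [0.461, 0.1199, 0.0851]
orientation: [-0.941, 1.356, 0.939]
wrist_force: [-2.9, -0.6, 18.5]
finger_gap: 0.0653
{'time': 3.6667, 'qpos': array([ 1.91022248e-01,  4.63744453e-01,  2.12034222e+00, -1.99909950e-04,
        5.55689212e-01, -1.02007984e+00]), 'joint_vel': array([-5.10036955e-04,  2.99249939e-04,  3.87754443e-04, -9.02794073e-05,
        2.66440492e-04, -1.99868431e-03]), 'effort': array([  0.11502778, -66.28522396, -22.77357101,   0.33339911,
        -1.31670099,   0.16957757]), 'tool_pos': array([0.46097433, 0.11996469, 0.08509277]), 'orientation': array([-0.94087092,  1.35644492,  0.93950282]), 'wrist_force': array([-3.11323709, -0.73375253, 18.24068972]), 'wrist_torque': array([-0.27837121,  0.57101228,  0.16839254]), 'finger_gap': 0.06502185010926162}
```

View pics/s2.png

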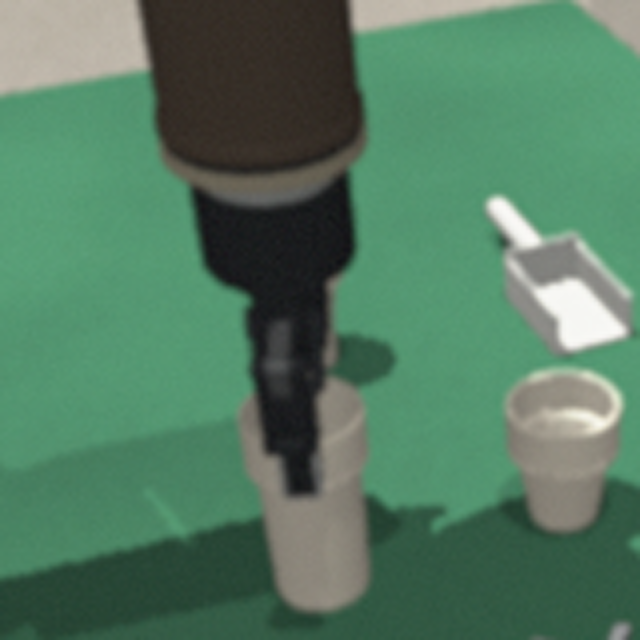

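Run:
```python
from h import *
p=get_state()['tool_pos'];j=np.array([.352,.936,0])
for r in (.033,.047):
  for z in (.08,.084,.088,.092): print(r,z,((proj('side',np.r_[(p-j*r)[:2],z])-[100,80])*4).round()[0])
```

```text
0.033 0.08 [304. 505.]
0.033 0.084 [304. 499.]
0.033 0.088 [303. 493.]
0.033 0.092 [302. 487.]
0.047 0.08 [303. 522.]
0.047 0.084 [302. 516.]
0.047 0.088 [301. 510.]
0.047 0.092 [300. 504.]
```

```bash
python3 -m crank '[{"dp":[0,0,0.02],"twist":0},{"dp":[0,0,0.04],"twist":0},{"dp":[0,0,0.08],"twist":0},{"dp":[0,0,0.1],"twist":0},{"dp":[0,0,0.1],"twist":0},{"dp":[0,0,0.08],"twist":0},{"dp":[0,0,0.04],"twist":0},{"dp":[0,0,0],"twist":0},{"dp":[0,0,0],"twist":0}]'
python3 -m crank '[{"dp":[0.01,-0.05,0],"twist":0},{"dp":[0.015,-0.09,0],"twist":0},{"dp":[0.02,-0.12,0],"twist":0},{"dp":[0.02,-0.13,0],"twist":0},{"dp":[0.02,-0.13,0],"twist":0},{"dp":[0.02,-0.13,0],"twist":0},{"dp":[0.02,-0.13,0],"twist":0},{"dp":[0.02,-0.13,0],"twist":0},{"dp":[0.02,-0.13,0],"twist":0},{"dp":[0.02,-0.13,0],"twist":0},{"dp":[0.02,-0.13,0],"twist":0},{"dp":[0.02,-0.1,0],"twist":0}]'
python3 -m crank '[{"dp":[0.02,-0.08,0],"twist":0},{"dp":[0,-0.03,0],"twist":0},{"dp":[0,0,0],"twist":0},{"dp":[0,0,0],"twist":0},{"dp":[0,0,0],"twist":0}]'
python3 - <<'E'
from h import *
s=snapshot('side');t=snapshot('top');cv2.imwrite('pics/s3.png',s);crop(t,300,150,480,300,4,'pics/t3.png');print(get_state())
E
```

```text
time: 4.42
tool_pos: [0.4604, 0.1199, 0.199]
orientation: [-0.94, 1.357, 0.94]
wrist_force: [-0.8, -0.6, -2.6]
finger_gap: 0.0651
time: 5.42
tool_pos: [0.5158, -0.2322, 0.1969]
orientation: [-0.938, 1.36, 0.941]
wrist_force: [-0.0, -0.2, -2.1]
finger_gap: 0.0649
time: 5.83
tool_pos: [0.5209, -0.2564, 0.198]
orientation: [-0.939, 1.359, 0.942]
wrist_force: [0.4, 0.2, -2.6]
finger_gap: 0.0649
{'time': 5.9333, 'qpos': array([-5.09344812e-01,  4.20181514e-01,  1.79228173e+00,  1.53807533e-04,
        9.29929377e-01, -1.72147004e+00]), 'joint_vel': array([ 0.00063405, -0.00530837, -0.00560134, -0.00120145,  0.00225555,
       -0.00244543]), 'effort': array([-5.61382044e-01, -8.54253459e+01, -3.95018649e+01, -1.84030971e-02,
        1.26869687e-03,  1.59356080e-02]), 'tool_pos': array([ 0.52130881, -0.25639252,  0.19854118]), 'orientation': array([-0.94038252,  1.35808163,  0.94165901]), 'wrist_force': array([-0.20671608,  0.51046061, -1.54648412]), 'wrist_torque': array([ 0.01859333, -0.02311566, -0.01918035]), 'finger_gap': 0.06454696759731793}
```

View pics/s3.png

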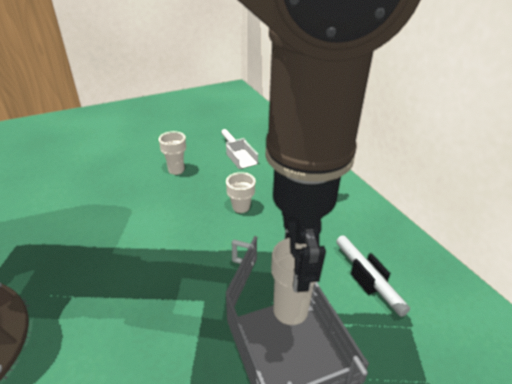

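View pics/t3.png

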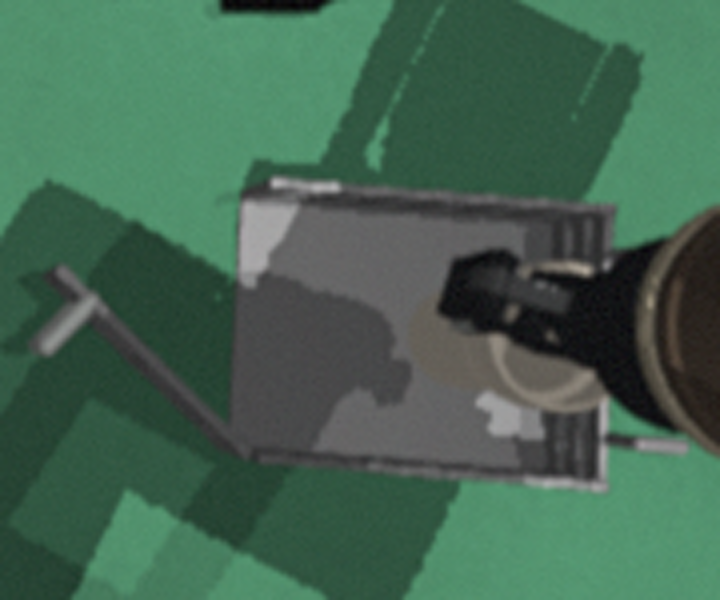

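```bash
python3 -m crank '[{"dp":[0.005,-0.005,-0.04],"twist":0},{"dp":[0,0,-0.08],"twist":0},{"dp":[0,0,-0.1],"twist":0},{"dp":[0,0,-0.08],"twist":0},{"dp":[0,0,-0.06],"twist":0},{"dp":[0,0,-0.03],"twist":0},{"dp":[0,0,-0.01],"twist":0},{"dp":[0,0,0],"twist":0},{"dp":[0,0,0],"twist":0},{"dp":[0,0,0],"twist":0}]'
python3 -m crank '[{"dp":[0,0,-0.006],"twist":0},{"dp":[0,0,-0.006],"twist":0},{"dp":[0,0,-0.006],"twist":0},{"dp":[0,0,0],"twist":0},{"dp":[0,0,0],"twist":0}]'
```

```text
time: 6.77
tool_pos: [0.5235, -0.2591, 0.0998]
orientation: [-0.941, 1.357, 0.939]
wrist_force: [0.1, 0.0, -2.4]
finger_gap: 0.0651
time: 7.18
tool_pos: [0.5228, -0.2589, 0.0942]
orientation: [-0.94, 1.358, 0.94]
wrist_force: [0.4, 0.1, -2.5]
finger_gap: 0.0649
```

```bash
python3 -m crank '[{"dp":[0,0,-0.004],"twist":0},{"dp":[0,0,-0.004],"twist":0},{"dp":[0,0,0],"twist":0},{"dp":[0,0,0],"twist":0}]'
python3 -m crank '[{"dp":[0,0,-0.004],"twist":0},{"dp":[0,0,-0.004],"twist":0},{"dp":[0,0,0],"twist":0},{"dp":[0,0,0],"twist":0}]'
```

```text
time: 7.52
tool_pos: [0.5228, -0.2589, 0.0922]
orientation: [-0.94, 1.358, 0.94]
wrist_force: [-0.2, 0.4, -3.5]
finger_gap: 0.0652
time: 7.85
tool_pos: [0.5229, -0.2589, 0.0903]
orientation: [-0.94, 1.358, 0.94]
wrist_force: [-0.2, -0.6, -0.5]
finger_gap: 0.0648
```

```bash
python3 -m crank '[{"dp":[0,0,-0.003],"twist":0},{"dp":[0,0,0],"twist":0},{"dp":[0,0,0],"twist":0}]'
```

```text
time: 8.1
tool_pos: [0.5231, -0.259, 0.0902]
orientation: [-0.941, 1.358, 0.94]
wrist_force: [-3.0, 0.9, 10.8]
finger_gap: 0.0648
```

```bash
python3 -m crank '[{"dp":[0,0,0],"twist":0},{"dp":[0,0,0],"twist":0},{"dp":[0,0,0],"twist":0},{"dp":[0,0,0],"twist":0},{"dp":[0,0,0],"twist":0},{"dp":[0,0,0],"twist":0}]' -1
python3 -m crank '[{"dp":[0,0,0.03],"twist":0},{"dp":[0,0,0.06],"twist":0},{"dp":[0,0,0.1],"twist":0},{"dp":[0,0,0.12],"twist":0},{"dp":[0,0,0.12],"twist":0},{"dp":[0,0,0.08],"twist":0},{"dp":[0,0.08,0.04],"twist":0},{"dp":[0,0.12,0],"twist":0},{"dp":[0,0.14,0],"twist":0},{"dp":[0,0.15,0],"twist":0},{"dp":[0,0.15,0],"twist":0},{"dp":[0,0.15,0],"twist":0}]'
python3 -m crank '[{"dp":[0,0.15,0],"twist":0},{"dp":[0,0.15,0],"twist":0},{"dp":[0,0.15,0],"twist":0},{"dp":[0,0.15,0],"twist":0},{"dp":[0,0.15,0],"twist":0},{"dp":[0,0.15,0],"twist":0},{"dp":[0,0.15,0],"twist":0},{"dp":[0,0.15,0],"twist":0},{"dp":[0,0.1,0],"twist":0},{"dp":[0,0.05,0],"twist":0},{"dp":[0,0,0],"twist":0},{"dp":[0,0,0],"twist":0}]'
python3 - <<'E'
from h import *
s=snapshot('side');t=snapshot('top');cv2.imwrite('pics/side4.png',s);cv2.imwrite('pics/top4.png',t);crop(t,300,150,480,300,4,'pics/t4.png');crop(s,200,220,380,370,4,'pics/s4.png');print(get_state()['tool_pos'])
E
```

```text
time: 8.6
tool_pos: [0.5228, -0.2588, 0.0895]
orientation: [-0.94, 1.358, 0.94]
wrist_force: [0.9, -0.6, 0.6]
finger_gap: 0.0855
time: 9.6
tool_pos: [0.5225, -0.0598, 0.2277]
orientation: [-0.94, 1.358, 0.939]
wrist_force: [0.7, -0.4, 0.3]
finger_gap: 0.0855
time: 10.6
tool_pos: [0.5226, 0.2759, 0.2271]
orientation: [-0.941, 1.358, 0.941]
wrist_force: [0.4, -0.3, 0.1]
finger_gap: 0.0857
[0.5227871  0.27483167 0.22715249]
```

View pics/s4.png

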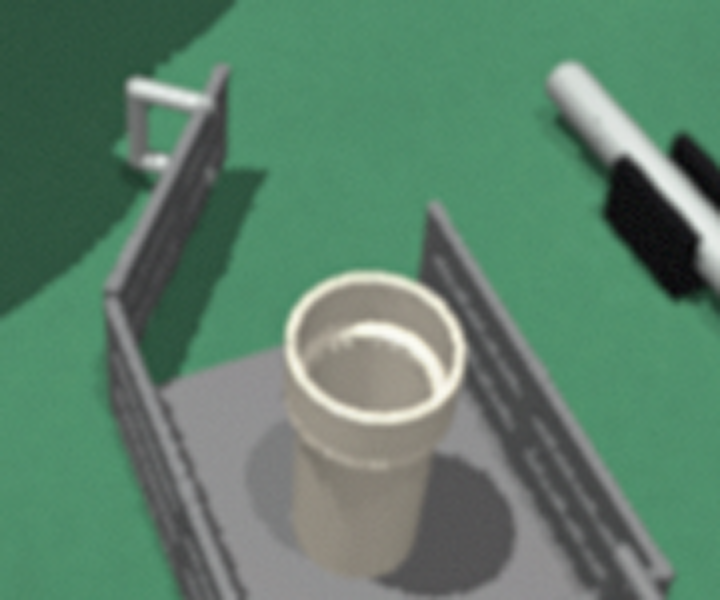

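View pics/t4.png

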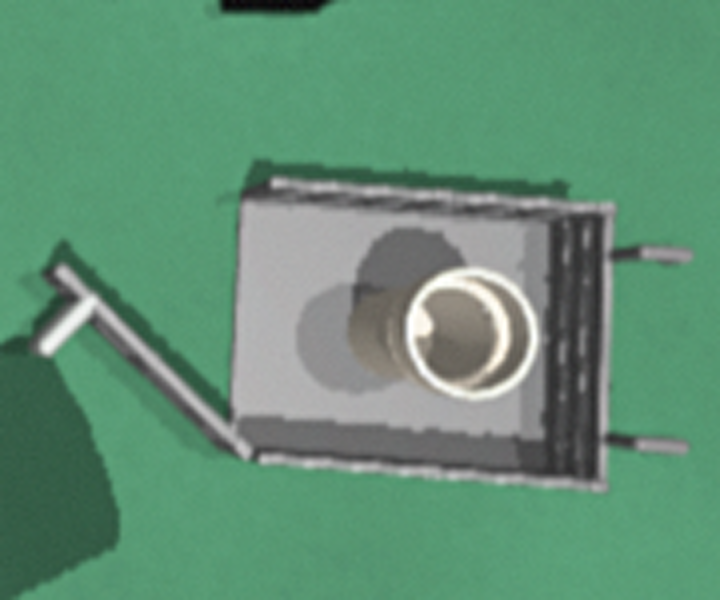

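Run:
```python
from h import *
print(ray('top',417.6,232.5,.125))
t=cv2.imread('pics/top4.png');s=cv2.imread('pics/side4.png')
cols=[(0,0,255),(255,0,0)]
P=[circ(.5229,-.2589,.125,.033),circ(.5229,-.2589,.005,.026)]
A=crop(t,300,150,480,300,4,'pics/t4b.png',[(proj('top',p),c) for p,c in zip(P,cols)])
B=crop(s,240,260,360,384,5,'pics/s4b.png',[(proj('side',p),c) for p,c in zip(P,cols)])
```

```text
[ 0.52330938 -0.25881064  0.125     ]
```

View pics/t4b.png

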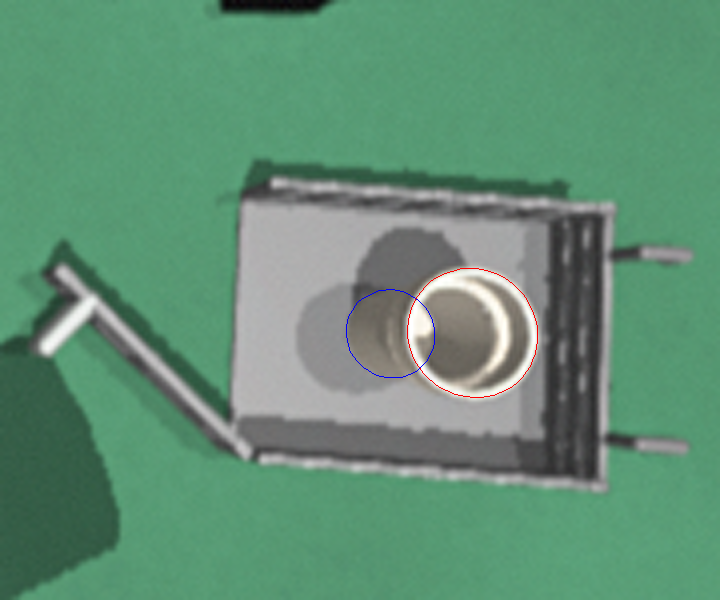

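View pics/s4b.png

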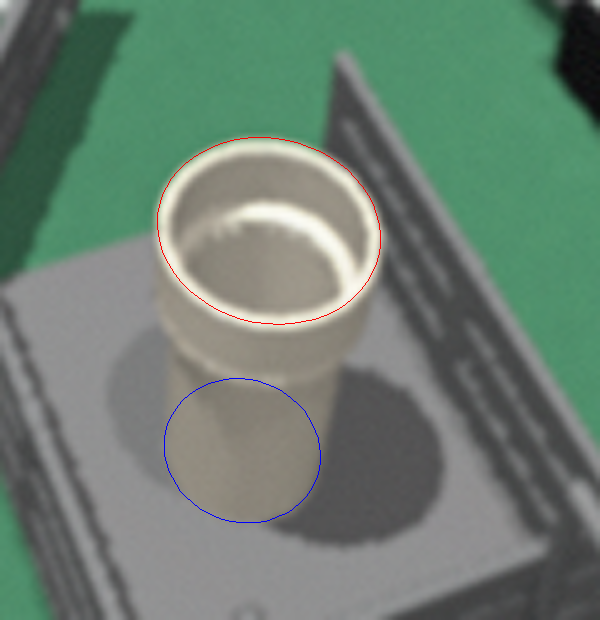

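```bash
python3 -m crank '[{"dp":[-0.01,0.06,0],"twist":0},{"dp":[-0.01,0.1,0],"twist":0},{"dp":[0,0.06,-0.05],"twist":0},{"dp":[0,0.03,-0.08],"twist":0},{"dp":[0,0,-0.1],"twist":0},{"dp":[0,0,-0.08],"twist":0},{"dp":[0,0,-0.04],"twist":0},{"dp":[0,0,0],"twist":0},{"dp":[0,0,0],"twist":0}]'
python3 - <<'E'
from h import *
s=get_state();print(s['tool_pos'],s['orientation'],s['time'])
E
```

```text
time: 11.45
tool_pos: [0.5178, 0.3384, 0.1393]
orientation: [-0.94, 1.359, 0.94]
wrist_force: [0.1, 0.7, 0.3]
finger_gap: 0.0856
[0.51784383 0.33836707 0.13933044] [-0.9399647   1.35928331  0.94005593] 11.45
```

Descend 0.0735 m (0.293), then close.

```bash
python3 -m crank '[{"dp":[0,-0.003,-0.06],"twist":0},{"dp":[0,0,-0.08],"twist":0},{"dp":[0,0,-0.08],"twist":0},{"dp":[0,0,-0.05],"twist":0},{"dp":[0,0,-0.023],"twist":0},{"dp":[0,0,0],"twist":0},{"dp":[0,0,0],"twist":0}]'
python3 -m crank '[{"dp":[0,0,0],"twist":0},{"dp":[0,0,0],"twist":0},{"dp":[0,0,0],"twist":0},{"dp":[0,0,0],"twist":0},{"dp":[0,0,0],"twist":0},{"dp":[0,0,0],"twist":0},{"dp":[0,0,0],"twist":0},{"dp":[0,0,0],"twist":0}]' 1
```

```text
time: 12.03
tool_pos: [0.5184, 0.3381, 0.0671]
orientation: [-0.94, 1.357, 0.94]
wrist_force: [-0.5, 0.1, 0.4]
finger_gap: 0.0855
time: 12.7
tool_pos: [0.5187, 0.3382, 0.068]
orientation: [-0.94, 1.356, 0.94]
wrist_force: [-2.0, -3.2, 13.2]
finger_gap: 0.0651
```

```bash
python3 -m crank '[{"dp":[0,0,0.02],"twist":0},{"dp":[0,0,0.05],"twist":0},{"dp":[0,0,0.09],"twist":0},{"dp":[0,0,0.12],"twist":0},{"dp":[0,0,0.12],"twist":0},{"dp":[0,0,0.12],"twist":0},{"dp":[0,-0.03,0.09],"twist":0},{"dp":[0,-0.07,0.04],"twist":0},{"dp":[0,-0.11,0],"twist":0},{"dp":[0,-0.14,0],"twist":0},{"dp":[0,-0.14,0],"twist":0},{"dp":[0,-0.14,0],"twist":0}]'
python3 -m crank '[{"dp":[0,-0.14,0],"twist":0},{"dp":[0,-0.14,0],"twist":0},{"dp":[0,-0.14,0],"twist":0},{"dp":[0,-0.14,0],"twist":0},{"dp":[0,-0.14,0],"twist":0},{"dp":[0,-0.14,0],"twist":0},{"dp":[0,-0.14,0],"twist":0},{"dp":[0,-0.14,0],"twist":0},{"dp":[0,-0.14,0],"twist":0},{"dp":[0,-0.14,0],"twist":0},{"dp":[0,-0.14,0],"twist":0},{"dp":[0,-0.1,0],"twist":0}]'
python3 -m crank '[{"dp":[0.01,-0.07,0],"twist":0},{"dp":[0,-0.03,0],"twist":0},{"dp":[0,0,0],"twist":0},{"dp":[0,0,0],"twist":0},{"dp":[0,0,0],"twist":0}]'
```

```text
time: 13.7
tool_pos: [0.5175, 0.1792, 0.2301]
orientation: [-0.941, 1.357, 0.94]
wrist_force: [0.8, -0.2, -1.5]
finger_gap: 0.065
time: 14.7
tool_pos: [0.5176, -0.2325, 0.2301]
orientation: [-0.941, 1.358, 0.938]
wrist_force: [0.6, -0.2, -2.8]
finger_gap: 0.0648
time: 15.12
tool_pos: [0.5202, -0.2535, 0.2291]
orientation: [-0.94, 1.358, 0.941]
wrist_force: [-0.5, 0.0, -1.9]
finger_gap: 0.0651
```

```bash
python3 -m crank '[{"dp":[0.007,-0.011,-0.02],"twist":0},{"dp":[0.006,-0.01,-0.02],"twist":0},{"dp":[0,0,0],"twist":0},{"dp":[0,0,0],"twist":0},{"dp":[0,0,0],"twist":0}]'
python3 - <<'E'
from h import *
s=snapshot('side');t=snapshot('top');p=get_state()['tool_pos'];print(p)
x,y,z=p;cols=[(0,0,255),(255,0,0),(0,255,255)]
P=[circ(x,y,z+.032,.033),circ(x,y,z-.068,.021),circ(.5231,-.2589,.125,.033)]
crop(t,340,170,480,290,4,'pics/t5.png',[(proj('top',p),c) for p,c in zip(P,cols)])
crop(s,220,200,360,340,4,'pics/s5.png',[(proj('side',p),c) for p,c in zip(P,cols)])
E
```

```text
time: 15.53
tool_pos: [0.5236, -0.2596, 0.2186]
orientation: [-0.94, 1.358, 0.941]
wrist_force: [-0.3, 0.9, -1.9]
finger_gap: 0.065
[ 0.52360254 -0.25975799  0.21882233]
```

View pics/t5.png

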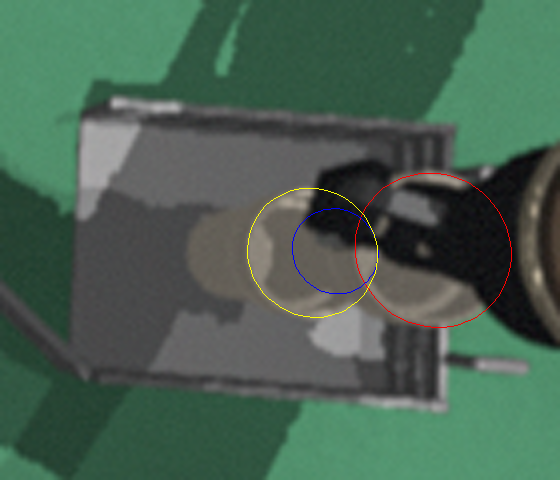

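View pics/s5.png

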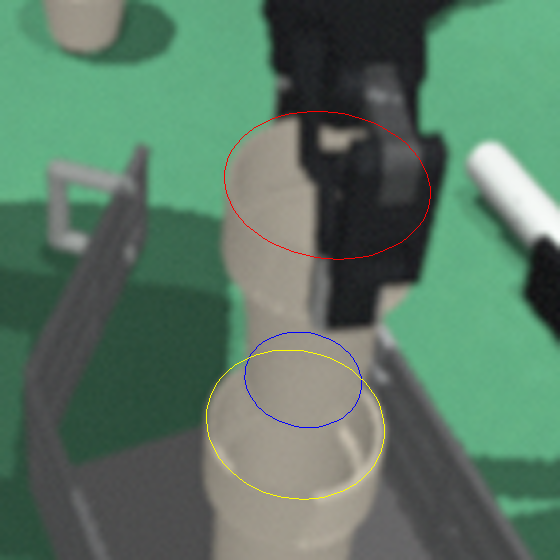

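```bash
python3 -m crank '[{"dp":[-0.001,0.003,-0.03],"twist":0},{"dp":[0,0,-0.05],"twist":0},{"dp":[0,0,-0.05],"twist":0},{"dp":[0,0,-0.05],"twist":0},{"dp":[0,0,-0.05],"twist":0},{"dp":[0,0,-0.03],"twist":0},{"dp":[0,0,-0.02],"twist":0},{"dp":[0,0,0],"twist":0},{"dp":[0,0,0],"twist":0}]'
python3 -m crank '[{"dp":[0,0,-0.01],"twist":0},{"dp":[0,0,-0.01],"twist":0},{"dp":[0,0,-0.01],"twist":0},{"dp":[0,0,0],"twist":0},{"dp":[0,0,0],"twist":0}]'
```

```text
time: 16.38
tool_pos: [0.5234, -0.2591, 0.1489]
orientation: [-0.94, 1.358, 0.94]
wrist_force: [0.1, 0.8, -1.2]
finger_gap: 0.0649
time: 16.8
tool_pos: [0.5233, -0.2591, 0.1412]
orientation: [-0.94, 1.358, 0.94]
wrist_force: [0.4, -0.1, -0.8]
finger_gap: 0.0647
```

```bash
python3 -m crank '[{"dp":[0,0,-0.008],"twist":0},{"dp":[0,0,-0.008],"twist":0},{"dp":[0,0,-0.008],"twist":0},{"dp":[0,0,0],"twist":0},{"dp":[0,0,0],"twist":0}]'
python3 -m crank '[{"dp":[0,0,-0.006],"twist":0},{"dp":[0,0,-0.006],"twist":0},{"dp":[0,0,-0.006],"twist":0},{"dp":[0,0,0],"twist":0},{"dp":[0,0,0],"twist":0}]'
```

```text
time: 17.22
tool_pos: [0.5232, -0.2591, 0.1351]
orientation: [-0.94, 1.358, 0.94]
wrist_force: [-1.1, 0.7, -1.4]
finger_gap: 0.0652
time: 17.63
tool_pos: [0.5233, -0.2591, 0.1307]
orientation: [-0.94, 1.358, 0.94]
wrist_force: [-0.0, 0.3, -2.2]
finger_gap: 0.0647
```

```bash
python3 -m crank '[{"dp":[0,0,-0.006],"twist":0},{"dp":[0,0,-0.006],"twist":0},{"dp":[0,0,0],"twist":0},{"dp":[0,0,0],"twist":0}]'
python3 -m crank '[{"dp":[0,0,-0.004],"twist":0},{"dp":[0,0,-0.004],"twist":0},{"dp":[0,0,0],"twist":0},{"dp":[0,0,0],"twist":0}]'
```

```text
time: 17.97
tool_pos: [0.5233, -0.2591, 0.1277]
orientation: [-0.94, 1.358, 0.94]
wrist_force: [-0.7, 0.6, -2.4]
finger_gap: 0.065
time: 18.3
tool_pos: [0.5233, -0.2591, 0.1257]
orientation: [-0.94, 1.358, 0.94]
wrist_force: [0.6, 0.2, -1.8]
finger_gap: 0.0652
```

```bash
python3 -m crank '[{"dp":[0,0,-0.004],"twist":0},{"dp":[0,0,0],"twist":0},{"dp":[0,0,0],"twist":0}]'
python3 -m crank '[{"dp":[0,0,-0.003],"twist":0},{"dp":[0,0,0],"twist":0},{"dp":[0,0,0],"twist":0}]'
```

```text
time: 18.55
tool_pos: [0.5236, -0.2591, 0.1252]
orientation: [-0.94, 1.358, 0.94]
wrist_force: [-0.5, 1.4, 5.8]
finger_gap: 0.0647
time: 18.8
tool_pos: [0.5239, -0.2591, 0.1251]
orientation: [-0.941, 1.357, 0.939]
wrist_force: [-2.4, 3.5, 15.1]
finger_gap: 0.0647
```

```bash
python3 -m crank '[{"dp":[0,0,0.003],"twist":0},{"dp":[0,0,0],"twist":0},{"dp":[0,0,0],"twist":0},{"dp":[0,0,0],"twist":0},{"dp":[0,0,0],"twist":0},{"dp":[0,0,0],"twist":0}]' -1
python3 -m crank '[{"dp":[0,0,0.03],"twist":0},{"dp":[0,0,0.06],"twist":0},{"dp":[0,0,0.1],"twist":0},{"dp":[0,0,0.12],"twist":0},{"dp":[0,0,0.1],"twist":0},{"dp":[0,0.05,0.05],"twist":0},{"dp":[0.03,0.1,0],"twist":0},{"dp":[0.03,0.14,0],"twist":0},{"dp":[0.03,0.14,0],"twist":0},{"dp":[0.03,0.14,0],"twist":0},{"dp":[0.03,0.14,0],"twist":0},{"dp":[0.03,0.14,0],"twist":0}]'
python3 -m crank '[{"dp":[0.03,0.14,0],"twist":0},{"dp":[0.03,0.14,0],"twist":0},{"dp":[0.03,0.14,0],"twist":0},{"dp":[0.03,0.12,0],"twist":0},{"dp":[0.02,0.08,0],"twist":0},{"dp":[0.02,0.03,0],"twist":0},{"dp":[0,0,0],"twist":0},{"dp":[0,0,0],"twist":0}]'
python3 - <<'E'
from h import *
s=snapshot('side');t=snapshot('top');p=get_state()['tool_pos'];print(p,np.array([.6092,.1173])-p[:2])
cols=[(0,0,255),(0,255,255)]
P=[circ(.5233,-.2591,.157,.033),circ(.5231,-.2589,.125,.033)]
crop(t,340,170,480,290,4,'pics/t6.png',[(proj('top',p),c) for p,c in zip(P,cols)][:1])
crop(s,220,200,360,340,4,'pics/s6.png',[(proj('side',p),c) for p,c in zip(P,cols)][:1])
E
```

```text
time: 19.3
tool_pos: [0.5233, -0.2591, 0.1247]
orientation: [-0.94, 1.358, 0.94]
wrist_force: [-0.4, -0.4, -0.2]
finger_gap: 0.0852
time: 20.3
tool_pos: [0.5679, -0.0443, 0.2398]
orientation: [-0.94, 1.358, 0.94]
wrist_force: [-0.4, -0.1, 0.5]
finger_gap: 0.0851
time: 20.97
tool_pos: [0.6079, 0.1158, 0.2395]
orientation: [-0.941, 1.359, 0.941]
wrist_force: [-0.2, -0.3, -0.5]
finger_gap: 0.0853
[0.60787353 0.1148432  0.23970902] [0.00132647 0.0024568 ]
```

View pics/t6.png

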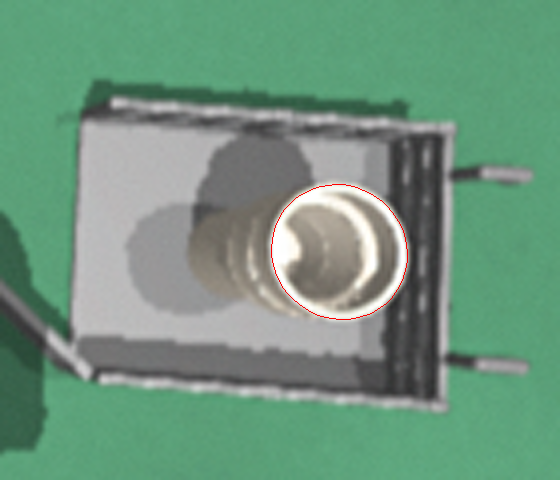

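View pics/s6.png

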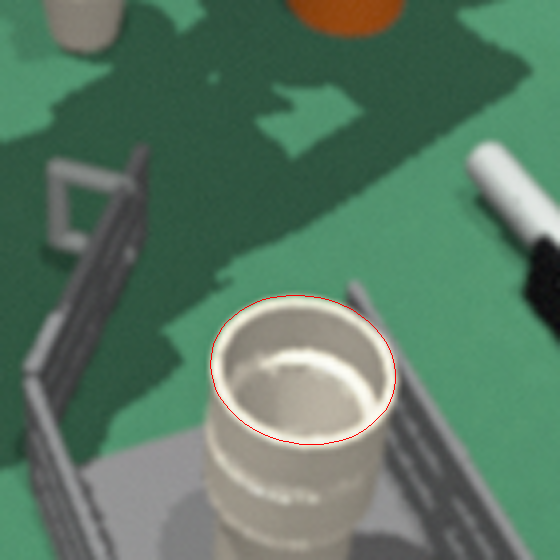

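```bash
python3 -m crank '[{"dp":[0.004,0.008,-0.05],"twist":0},{"dp":[0,0,-0.1],"twist":0},{"dp":[0,0,-0.12],"twist":0},{"dp":[0,0,-0.1],"twist":0},{"dp":[0,0,-0.06],"twist":0},{"dp":[0,0,-0.03],"twist":0},{"dp":[0,0,0],"twist":0},{"dp":[0,0,0],"twist":0}]'
```

```text
time: 21.73
tool_pos: [0.6094, 0.1174, 0.1249]
orientation: [-0.94, 1.359, 0.94]
wrist_force: [0.6, 0.0, 0.3]
finger_gap: 0.0852
```

Down 0.078 m (0.312), then close.

```bash
python3 -m crank '[{"dp":[0,0,-0.06],"twist":0},{"dp":[0,0,-0.08],"twist":0},{"dp":[0,0,-0.08],"twist":0},{"dp":[0,0,-0.06],"twist":0},{"dp":[0,0,-0.03],"twist":0},{"dp":[0,0,0],"twist":0},{"dp":[0,0,0],"twist":0}]'
python3 -m crank '[{"dp":[0,0,0],"twist":0},{"dp":[0,0,0],"twist":0},{"dp":[0,0,0],"twist":0},{"dp":[0,0,0],"twist":0},{"dp":[0,0,0],"twist":0},{"dp":[0,0,0],"twist":0},{"dp":[0,0,0],"twist":0},{"dp":[0,0,0],"twist":0}]' 1
```

```text
time: 22.32
tool_pos: [0.6099, 0.1179, 0.0482]
orientation: [-0.94, 1.357, 0.94]
wrist_force: [-0.3, -0.3, -0.3]
finger_gap: 0.0852
time: 22.98
tool_pos: [0.6104, 0.1179, 0.0491]
orientation: [-0.941, 1.356, 0.939]
wrist_force: [-1.5, -1.9, 13.0]
finger_gap: 0.0642
```

```bash
python3 -m crank '[{"dp":[0,0,0.02],"twist":0},{"dp":[0,0,0.05],"twist":0},{"dp":[0,0,0.09],"twist":0},{"dp":[0,0,0.12],"twist":0},{"dp":[0,0,0.12],"twist":0},{"dp":[0,0,0.12],"twist":0},{"dp":[0,0,0.12],"twist":0},{"dp":[0,0,0.09],"twist":0},{"dp":[-0.01,-0.05,0.03],"twist":0},{"dp":[-0.02,-0.09,0],"twist":0},{"dp":[-0.03,-0.12,0],"twist":0},{"dp":[-0.03,-0.13,0],"twist":0}]'
python3 -m crank '[{"dp":[-0.03,-0.13,0],"twist":0},{"dp":[-0.03,-0.13,0],"twist":0},{"dp":[-0.03,-0.13,0],"twist":0},{"dp":[-0.03,-0.13,0],"twist":0},{"dp":[-0.03,-0.13,0],"twist":0},{"dp":[-0.03,-0.13,0],"twist":0},{"dp":[-0.03,-0.13,0],"twist":0},{"dp":[-0.02,-0.1,0],"twist":0},{"dp":[-0.02,-0.07,0],"twist":0},{"dp":[-0.01,-0.03,0],"twist":0},{"dp":[0,0,0],"twist":0},{"dp":[0,0,0],"twist":0}]'
```

```text
time: 23.98
tool_pos: [0.5859, 0.0195, 0.2376]
orientation: [-0.941, 1.358, 0.941]
wrist_force: [1.0, -1.0, -1.3]
finger_gap: 0.064
time: 24.98
tool_pos: [0.5214, -0.2569, 0.2372]
orientation: [-0.939, 1.359, 0.94]
wrist_force: [-0.0, 0.7, -0.5]
finger_gap: 0.0639
```

```bash
python3 -m crank '[{"dp":[0.009,-0.008,-0.01],"twist":0},{"dp":[0,0,0],"twist":0},{"dp":[0,0,0],"twist":0},{"dp":[0,0,0],"twist":0}]'
python3 - <<'E'
from h import *
s=snapshot('side');t=snapshot('top');p=get_state()['tool_pos'];print(p)
x,y,z=p;cols=[(0,0,255),(255,0,0),(0,255,255)]
P=[circ(x,y,z+.031,.033),circ(x,y,z-.049,.02),circ(.5233,-.2591,.157,.033)]
crop(t,340,170,480,290,4,'pics/t7.png',[(proj('top',p),c) for p,c in zip(P,cols)])
crop(s,220,170,360,310,4,'pics/s7.png',[(proj('side',p),c) for p,c in zip(P,cols)])
E
```

```text
time: 25.32
tool_pos: [0.5243, -0.2584, 0.2347]
orientation: [-0.941, 1.358, 0.941]
wrist_force: [-0.6, -0.1, -1.8]
finger_gap: 0.0639
[ 0.52423118 -0.25864742  0.23478219]
```

View pics/t7.png

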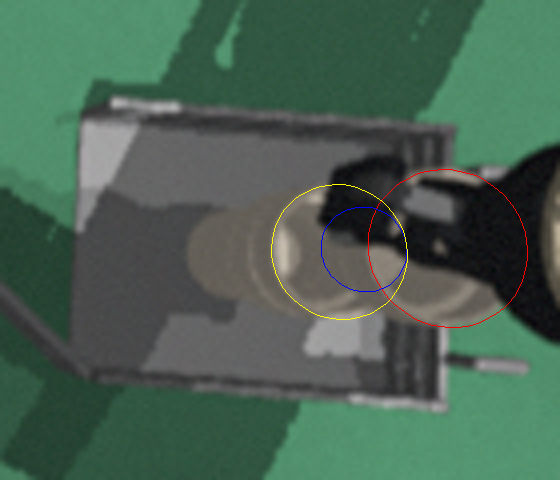

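View pics/s7.png

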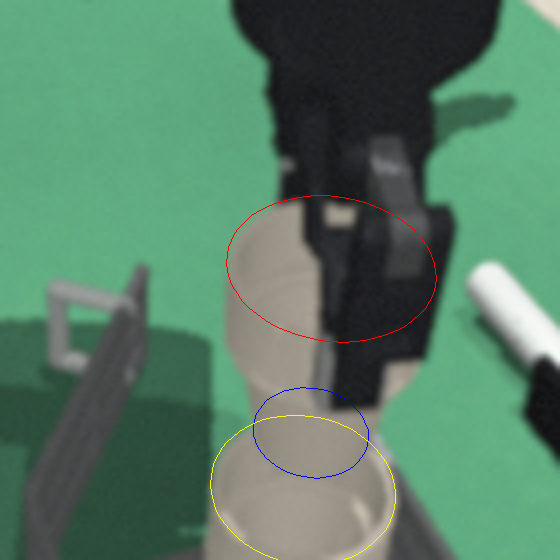

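```bash
python3 -m crank '[{"dp":[-0.003,-0.002,-0.02],"twist":0},{"dp":[0,0,-0.04],"twist":0},{"dp":[0,0,-0.05],"twist":0},{"dp":[0,0,-0.05],"twist":0},{"dp":[0,0,-0.04],"twist":0},{"dp":[0,0,-0.03],"twist":0},{"dp":[0,0,-0.02],"twist":0},{"dp":[0,0,0],"twist":0},{"dp":[0,0,0],"twist":0}]'
python3 -m crank '[{"dp":[0,0,-0.01],"twist":0},{"dp":[0,0,-0.01],"twist":0},{"dp":[0,0,-0.01],"twist":0},{"dp":[0,0,0],"twist":0},{"dp":[0,0,0],"twist":0}]'
```

```text
time: 26.17
tool_pos: [0.5233, -0.2596, 0.1722]
orientation: [-0.94, 1.358, 0.94]
wrist_force: [0.0, -0.8, -1.3]
finger_gap: 0.0638
time: 26.58
tool_pos: [0.5233, -0.2596, 0.1648]
orientation: [-0.94, 1.358, 0.94]
wrist_force: [-0.1, -0.2, -2.1]
finger_gap: 0.0641
```

```bash
python3 -m crank '[{"dp":[0,0,-0.006],"twist":0},{"dp":[0,0,-0.006],"twist":0},{"dp":[0,0,-0.004],"twist":0},{"dp":[0,0,0],"twist":0},{"dp":[0,0,0],"twist":0}]'
python3 -m crank '[{"dp":[0,0,-0.004],"twist":0},{"dp":[0,0,-0.004],"twist":0},{"dp":[0,0,0],"twist":0},{"dp":[0,0,0],"twist":0}]'
python3 -m crank '[{"dp":[0,0,-0.004],"twist":0},{"dp":[0,0,0],"twist":0},{"dp":[0,0,0],"twist":0}]'
```

```text
time: 27.0
tool_pos: [0.5233, -0.2596, 0.1607]
orientation: [-0.94, 1.358, 0.94]
wrist_force: [-0.4, -0.4, -1.5]
finger_gap: 0.064
time: 27.33
tool_pos: [0.5233, -0.2596, 0.1587]
orientation: [-0.94, 1.358, 0.94]
wrist_force: [-0.5, 1.4, -1.4]
finger_gap: 0.0638
time: 27.58
tool_pos: [0.5236, -0.2597, 0.1582]
orientation: [-0.941, 1.358, 0.94]
wrist_force: [-0.5, 0.9, 4.7]
finger_gap: 0.0642
```

```bash
python3 -m crank '[{"dp":[0,0,-0.002],"twist":0},{"dp":[0,0,0],"twist":0},{"dp":[0,0,0],"twist":0}]'
python3 -m crank '[{"dp":[0,0,0.002],"twist":0},{"dp":[0,0,0],"twist":0},{"dp":[0,0,0],"twist":0},{"dp":[0,0,0],"twist":0},{"dp":[0,0,0],"twist":0},{"dp":[0,0,0],"twist":0}]' -1
python3 -m crank '[{"dp":[0,0,0.03],"twist":0},{"dp":[0,0,0.06],"twist":0},{"dp":[0,0,0.1],"twist":0},{"dp":[0,0,0.1],"twist":0},{"dp":[0,0,0.06],"twist":0},{"dp":[0,0.05,0.02],"twist":0},{"dp":[0,0.1,0],"twist":0},{"dp":[0,0.14,0],"twist":0},{"dp":[0,0.14,0],"twist":0},{"dp":[0,0.14,0],"twist":0},{"dp":[0,0.14,0],"twist":0},{"dp":[0,0.14,0],"twist":0}]'
python3 -m crank '[{"dp":[0,0.14,0],"twist":0},{"dp":[0,0.1,0],"twist":0},{"dp":[0,0.06,0],"twist":0},{"dp":[0,0,0],"twist":0},{"dp":[0,0,0],"twist":0},{"dp":[0,0,0],"twist":0}]' 1
python3 - <<'E'
from h import *
s=snapshot('side');t=snapshot('top');p=get_state()['tool_pos'];print(p)
cols=[(0,0,255)]
P=[circ(.5233,-.2593,.189,.033)]
crop(t,300,150,480,300,4,'pics/t8.png',[(proj('top',p),c) for p,c in zip(P,cols)])
crop(s,220,180,360,330,4,'pics/s8.png',[(proj('side',p),c) for p,c in zip(P,cols)])
E
```

```text
time: 27.83
tool_pos: [0.5238, -0.2597, 0.1581]
orientation: [-0.941, 1.357, 0.939]
wrist_force: [-1.2, 3.1, 10.9]
finger_gap: 0.0641
time: 28.33
tool_pos: [0.5233, -0.2596, 0.1577]
orientation: [-0.94, 1.358, 0.94]
wrist_force: [0.2, -0.1, 0.1]
finger_gap: 0.0854
time: 29.33
tool_pos: [0.5224, -0.0449, 0.2501]
orientation: [-0.94, 1.359, 0.94]
wrist_force: [1.1, 0.4, 0.4]
finger_gap: 0.0854
time: 29.83
tool_pos: [0.5231, 0.0277, 0.2502]
orientation: [-0.941, 1.358, 0.941]
wrist_force: [-0.0, -0.6, -1.1]
finger_gap: 0.0123
[0.52321023 0.02712333 0.25019755]
```

View pics/t8.png

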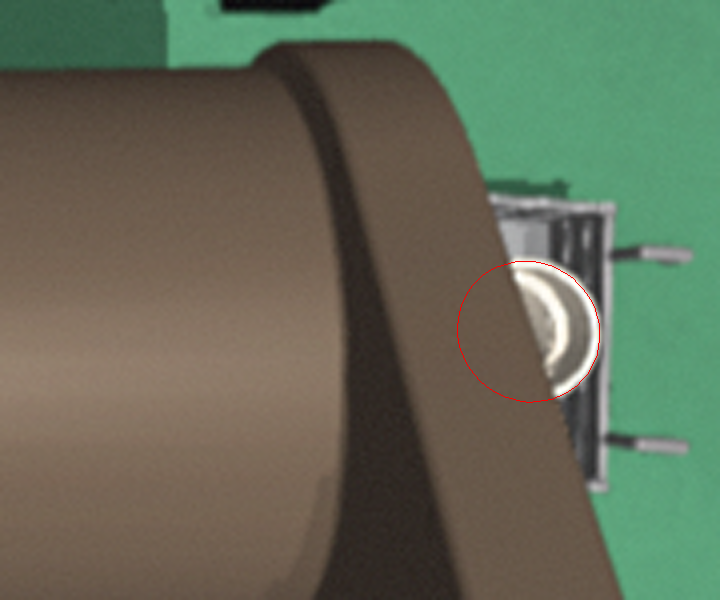

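View pics/s8.png

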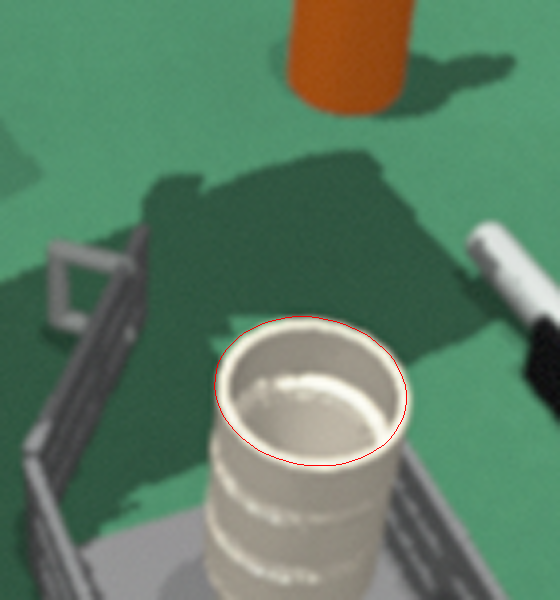

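```bash
python3 -m crank '[{"dp":[-0.04,-0.05,0],"twist":0.14},{"dp":[-0.05,-0.07,0],"twist":0.2},{"dp":[-0.05,-0.05,0],"twist":0.16},{"dp":[0,0,-0.06],"twist":0.05},{"dp":[0,0,-0.1],"twist":0},{"dp":[0,0,-0.1],"twist":0},{"dp":[0,0,-0.1],"twist":0},{"dp":[0,0,-0.06],"twist":0},{"dp":[0,0,-0.02],"twist":0},{"dp":[0,0,0],"twist":0},{"dp":[0,0,0],"twist":0}]' 1
python3 - <<'E'
from h import *
from scipy.spatial.transform import Rotation as R
s=snapshot('side');t=snapshot('top');st=get_state();print(st['tool_pos'],R.from_rotvec(st['orientation']).as_matrix()[:,2],st['finger_gap'])
crop(t,280,170,460,320,4,'pics/t9.png');crop(s,180,180,340,330,4,'pics/s9.png')
H=np.array([.457,-.159]);th=-1.655
for g in (.85,.7,.5,.35,.2,.1,0):
    a=th+g;dx=np.array([np.cos(a),np.sin(a)]);dy=np.array([-np.sin(a),np.cos(a)])
    print(g,(H+.12*dy-.035*dx-dx*(.005+.0145*np.cos(g)+.011*np.sin(g))).round(4))
E
```

```text
time: 30.85
tool_pos: [0.4886, -0.0151, 0.1408]
orientation: [-1.146, 1.248, 1.146]
wrist_force: [0.7, -0.1, 0.7]
finger_gap: -0.0
[ 0.4890983  -0.01490343  0.14136277] [ 8.50381571e-02  9.96377695e-01 -2.73866795e-05] -0.00016931850108563263
0.85 [ 0.5034 -0.0341]
0.7 [ 0.5214 -0.0422]
0.5 [ 0.5433 -0.0575]
0.35 [ 0.5577 -0.0721]
0.2 [ 0.5697 -0.0891]
0.1 [ 0.5761 -0.1016]
0 [ 0.5812 -0.1148]
```

View pics/t9.png

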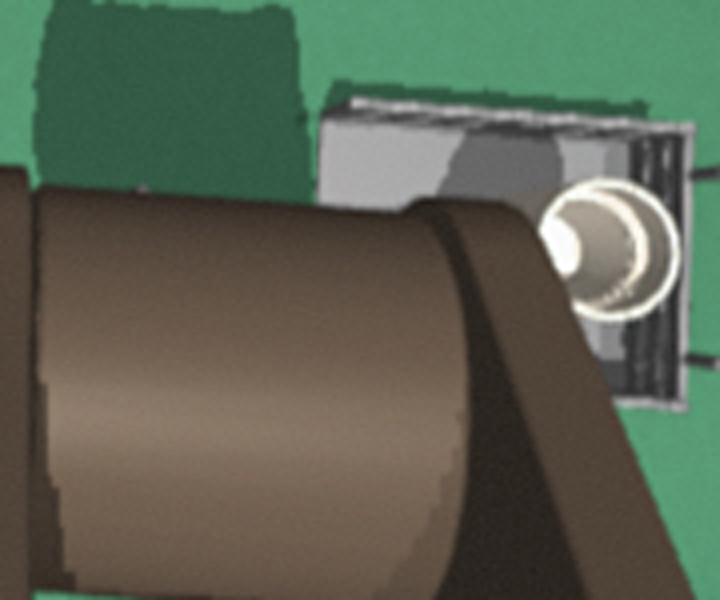

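View pics/s9.png

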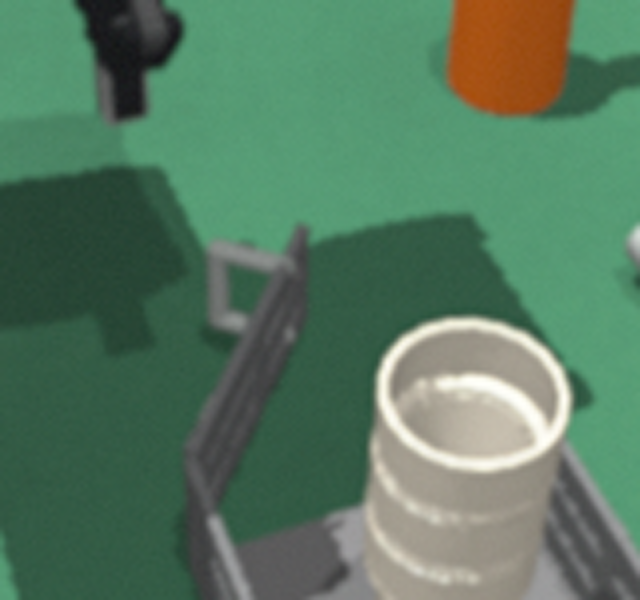

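```bash
python3 -m crank '[{"dp":[0,0,-0.06],"twist":0},{"dp":[0,0,-0.1],"twist":0},{"dp":[0,0,-0.1],"twist":0},{"dp":[0,0,-0.08],"twist":0},{"dp":[0,0,-0.04],"twist":0},{"dp":[0,0,0],"twist":0},{"dp":[0,0,0],"twist":0}]'
python3 -m crank '[{"dp":[0.02,-0.025,0],"twist":0},{"dp":[0.02,-0.025,0],"twist":0},{"dp":[0.019,-0.026,0],"twist":0},{"dp":[0.024,-0.01,0],"twist":0},{"dp":[0.024,-0.011,0],"twist":0},{"dp":[0.024,-0.011,0],"twist":0},{"dp":[0.03,-0.02,0],"twist":0},{"dp":[0.03,-0.02,0],"twist":0},{"dp":[0.028,-0.021,0],"twist":0},{"dp":[0,0,0],"twist":0},{"dp":[0,0,0],"twist":0}]'
python3 - <<'E'
from h import *
s=snapshot('side');st=get_state();print(st['tool_pos'])
crop(s,180,180,340,330,4,'pics/s10.png')
E
```

```text
time: 31.53
tool_pos: [0.4887, -0.0147, 0.0459]
orientation: [-1.147, 1.248, 1.146]
wrist_force: [0.0, -0.0, -0.1]
finger_gap: -0.0001
time: 32.45
tool_pos: [0.5435, -0.0572, 0.0452]
orientation: [-1.146, 1.248, 1.146]
wrist_force: [-0.2, 0.9, 0.3]
finger_gap: 0.0001
[ 0.54291297 -0.0569258   0.04514405]
```

View pics/s10.png

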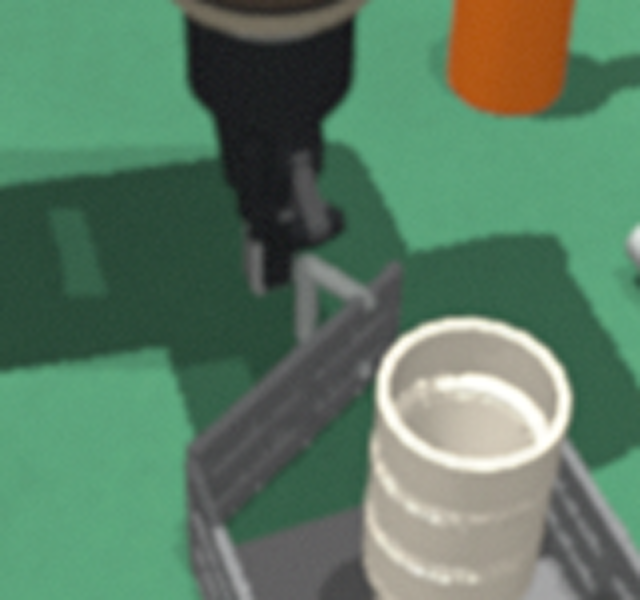

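Image: the fingers are against the handle bar at about (300,275) in the crop and the door has swung in to about half its angle. Continue along the arc.

```bash
python3 -m crank '[{"dp":[0.02,-0.02,0],"twist":0},{"dp":[0.02,-0.02,0],"twist":0},{"dp":[0.02,-0.02,0],"twist":0},{"dp":[0.016,-0.022,0],"twist":0},{"dp":[0.016,-0.023,0],"twist":0},{"dp":[0.016,-0.023,0],"twist":0},{"dp":[0.013,-0.025,0],"twist":0},{"dp":[0.013,-0.025,0],"twist":0},{"dp":[0.004,-0.012,0],"twist":0},{"dp":[0,0,0],"twist":0},{"dp":[0,0,0],"twist":0}]'
python3 - <<'E'
from h import *
s=snapshot('side');st=get_state();print(st['tool_pos'])
crop(s,180,180,340,330,4,'pics/s11.png')
E
```

```text
time: 33.42
tool_pos: [0.5774, -0.1045, 0.0453]
orientation: [-1.146, 1.248, 1.146]
wrist_force: [-0.5, 0.3, 0.5]
finger_gap: -0.0004
[ 0.57732861 -0.1042979   0.0452376 ]
```

View pics/s11.png

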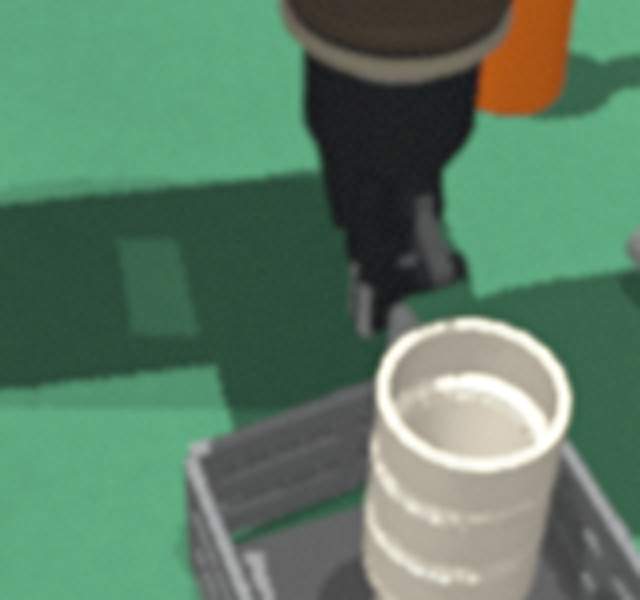

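```bash
python3 -m crank '[{"dp":[0.004,-0.01,0],"twist":0},{"dp":[0.003,-0.01,0],"twist":0},{"dp":[0.003,-0.008,0],"twist":0},{"dp":[0,-0.006,0],"twist":0},{"dp":[0,0,0],"twist":0},{"dp":[0,0,0],"twist":0}]'
python3 -m crank '[{"dp":[0,-0.006,0],"twist":0},{"dp":[0,0,0],"twist":0},{"dp":[0,0,0],"twist":0}]'
python3 -m crank '[{"dp":[0,-0.006,0],"twist":0},{"dp":[0,0,0],"twist":0},{"dp":[0,0,0],"twist":0}]'
```

```text
time: 33.97
tool_pos: [0.5801, -0.113, 0.0453]
orientation: [-1.146, 1.248, 1.146]
wrist_force: [0.6, 0.1, 0.3]
finger_gap: 0.0
time: 34.22
tool_pos: [0.58, -0.1144, 0.0453]
orientation: [-1.146, 1.248, 1.147]
wrist_force: [0.1, -0.8, 0.2]
finger_gap: -0.0002
time: 34.47
tool_pos: [0.58, -0.1154, 0.0453]
orientation: [-1.146, 1.248, 1.147]
wrist_force: [0.4, 6.4, 0.7]
finger_gap: 0.0002
```

```bash
python3 -m crank '[{"dp":[0,-0.003,0],"twist":0},{"dp":[0,0,0],"twist":0},{"dp":[0,0,0],"twist":0}]'
python3 -m crank '[{"dp":[0,0.004,0],"twist":0},{"dp":[0,0.008,0],"twist":0},{"dp":[0,0.02,0],"twist":0},{"dp":[0,0.04,0],"twist":0},{"dp":[0,0.06,0],"twist":0},{"dp":[0,0.08,0.04],"twist":0},{"dp":[0,0.08,0.1],"twist":0},{"dp":[0,0.08,0.12],"twist":0},{"dp":[0,0.1,0.12],"twist":0},{"dp":[0,0.14,0.08],"twist":0},{"dp":[0,0.14,0.08],"twist":0},{"dp":[0,0.14,0.06],"twist":0}]'
python3 -m crank '[{"dp":[0,0.14,0.05],"twist":0},{"dp":[0,0.14,0],"twist":0},{"dp":[0,0.14,0],"twist":0},{"dp":[0,0.14,0],"twist":0},{"dp":[0,0.1,0],"twist":0},{"dp":[0,0.05,0],"twist":0},{"dp":[0,0,0],"twist":0},{"dp":[0,0,0],"twist":0}]'
python3 - <<'E'
from h import *
s=snapshot('side');t=snapshot('top');st=get_state();print(st['tool_pos'],st['time'])
cv2.imwrite('pics/side12.png',s);cv2.imwrite('pics/top12.png',t)
B=bask(.5224,-.2578,-1.655,0)
crop(t,300,150,480,300,4,'pics/t12.png');crop(s,180,220,340,370,4,'pics/s12.png')
E
```

```text
time: 34.72
tool_pos: [0.58, -0.1156, 0.0452]
orientation: [-1.146, 1.248, 1.147]
wrist_force: [1.3, 11.9, 1.2]
finger_gap: -0.0001
time: 35.72
tool_pos: [0.58, 0.1085, 0.1974]
orientation: [-1.147, 1.247, 1.145]
wrist_force: [1.4, 0.7, -0.3]
finger_gap: -0.0005
time: 36.38
tool_pos: [0.5795, 0.2841, 0.2075]
orientation: [-1.148, 1.248, 1.148]
wrist_force: [0.3, 0.5, 0.9]
finger_gap: 0.0001
[0.5798862  0.2827473  0.20766583] 36.4833
```

View pics/t12.png

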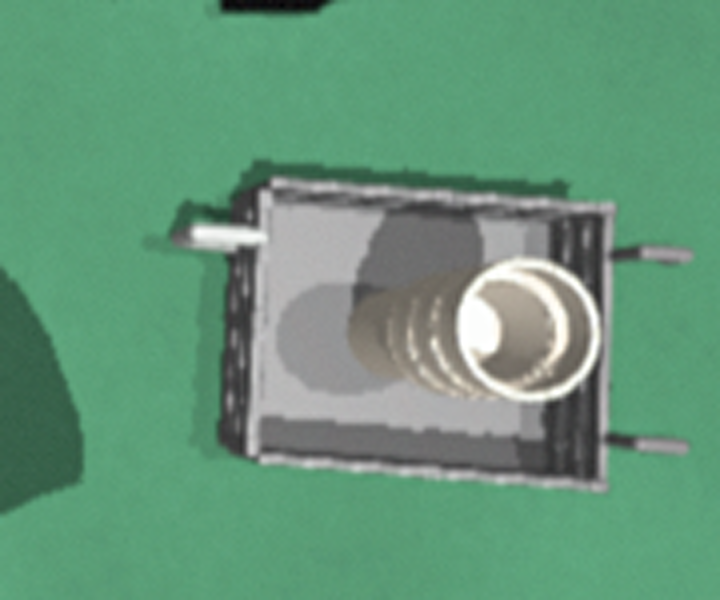

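View pics/s12.png

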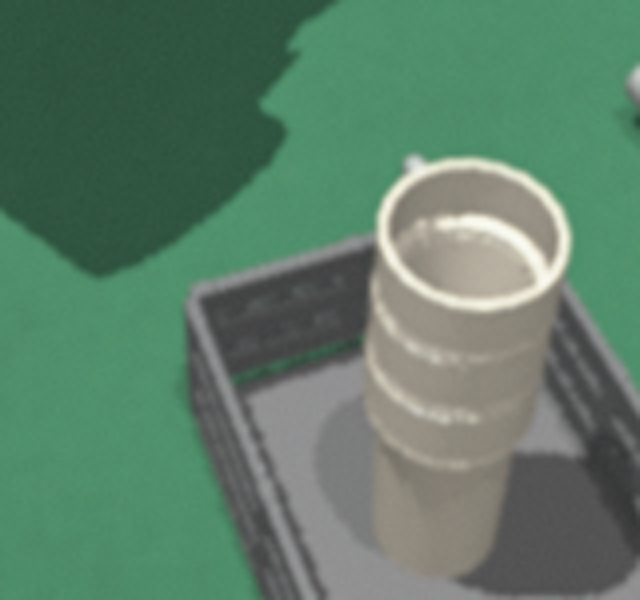

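View pics/side12.png

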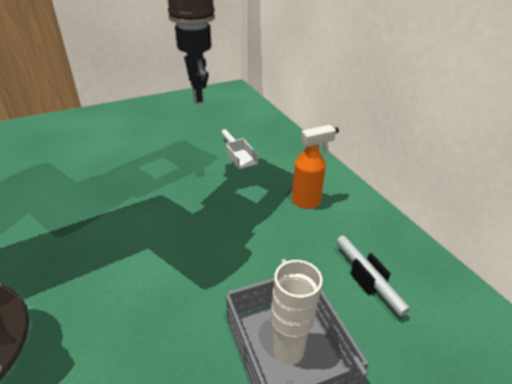

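View pics/top12.png

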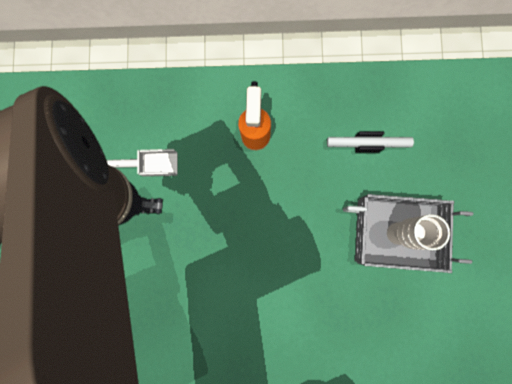

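The pictures show the door flush with the ends of the basket, the handle at about (355,209) in the top view. The pots form one upright stack with its top rim at about (431,233). The spray bottle, scoop and clamp are at their starting pixels. I'm handing the job in.

```bash
python3 -c "
from workcell import *
print(close_job())"
```

```text
the job is handed in; nothing more can be done
None
```

The three pots are stacked upright in the middle of the basket, tallest first, then middle, then shortest. The door is shut, and I handed the job in at about 36.5 s of the 72 s allowed.

- **Stack:** Each pot was lowered slowly until the wrist force showed contact, 11–15 N at most, and only then released. The middle and short pots seated within about 0.5 mm of the height expected for full nesting. In both camera views the rims lie within about 1 mm of where they should be, and the stack is within about 2 mm of the basket's middle.
- **Door:** I pushed it by the handle onto its stop, which read about 12 N. After I backed away, the top view shows it still flush with the basket.
- **Other objects:** By eye, the spray bottle, scoop and clamp are where they were at the start. The gripper is well clear of everything.

No check failed. The gripper read 64 mm on the short pot against 65 mm on the other two, but the camera overlay showed the short pot held centred and it nested normally. In the last side picture the stack hides the door's free end, so the shut position there rests on the top view and the force reading.

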